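Lock the sheet roller's top roll with the T-key

TASK

Lock the top roll of the small green bench roller: take the orange-handled T-key from its wooden stand, lower it down the roller's round key well, feel for the square stem hidden at the bottom, and turn the stem clockwise (seen from above) until the red lock bolt is all the way out over the brass bearing block. Work gently, by feel: never press or wrench the key hard, and touch the roller with nothing but the key. Then put the key back, standing fully down in its own hole in the stand, let go of it, and leave everything else on the bench where it is.

Things in the scene. Friction and masses are not known exactly. Their poses are not given: they have to be found in the camera images.
- roller: Green bench sheet roller, fixed. Origin: on the bench under the axis of the key well; z up; its rolls run along its +y. The green tower round the origin is 90 x 90 mm, 122 mm high. The machine takes up y = -70 to +390 mm, x = -65 to +65 mm. Key-to-roller contact stays in bounds if the key is pressed with under 10 N, and turned (without pressing) with under 0.2 N m.
- well_mouth (a point): Centre of the mouth of the round vertical key well, in the tower's top face, 122 mm above the bench; axes as the roller's. The well is 41 mm across and 110 mm deep (floor 12 mm above the bench).
- stem_top (a point): Top centre of the brass stem on the well's axis, 54 mm above the bench; axes are the roller's. A round nose (cone 4 mm, then 4 mm of 16 mm diameter) sits on the square, 16 mm across flats, top 46 mm up. Its angle is not measured: find it by feel or look. Friction 0.07 N m. Turned clockwise it has 0 to 1.0 rad of free play, then drives the bolt home in 0.4 rad at 0.13 N m, to a hard stop.
- lock_bolt (a joint): Travel (m) of the red lock bolt (22 x 14 mm, 109 mm above the bench at its top) out of the tower along the roller's +y: 0 open, 0.020 fully home over the brass bearing block. It stays where it is left, and is moved by the stem alone.
- bolt_tip (a point): Middle of the upper edge of the bolt's free end, 105 mm above the bench; moves with the bolt.
- key: Loose steel T-key, 0.22 to 0.37 kg. Origin: centre of the socket's open lower rim; z up along the shank as it stands; x along the crossbar. Orange crossbar 90 (x) x 16 (y) x 18 (z) mm, its centre 175 mm above the rim; round shank 12 mm across.
- key_rim (a point): Centre of the socket's lower rim (the key's origin). Socket: square, flats along the key's x and y, 18.5 mm inside, 24 mm deep, 32.5 mm across outside. It slips over the stem until the rim is 30 mm above the bench when the flats line up with the stem's within about 0.15 rad (four ways a turn); with flats crossed it passes the nose and stops with its rim 46 mm up. Play about 0.17 rad either way.
- key_handle (a point): Centre of the key's crossbar, 175 mm above the rim; pinch the bar here across its 16 mm.
- stand: Wooden tool stand, fixed, 80 (x) x 140 (y) x 90 (z) mm, origin under its centre, z up. The key stands in a 43 mm round hole 80 mm deep at y = -28 mm; a loose steel pin stands in a smaller hole at y = +42 mm.
- key_hole (a point): Centre of the mouth of the key's hole, in the stand's top face, 90 mm above the bench; the key's rim stands 80 mm below it.
- pin: Bystander: steel drift pin with a blue head, 117 mm long, standing in the stand's other hole; origin at its foot.
- sleeve0: Bystander: dark rolled sleeve, 44 mm across, 60 mm high; origin under its centre.
- sleeve1: Bystander: a sleeve of the same kind.
- sleeve2: Bystander: a sleeve of the same kind.
- sheet0: Bystander: aluminium plate 120 x 100 x 4 mm lying flat; origin under its centre.
- sheet1: Bystander: steel plate 110 x 90 x 4 mm lying flat; origin under its centre.
- hammer: Bystander: hammer lying flat.
- glass: Bystander: open glass cover, 70 mm across, 70 mm high; origin under its centre.
Mind the look-alikes: they are no part of the job. Leave any blue or white look-alike of the key alone.

How it is judged:
On the way, in this order (a step that is already met when the one before it is completed fails the run):
1. the key stands in the well with its socket at least 8 mm down over the square (horizontal distance between key_rim and well_mouth below 0.006 m and z of key_rim in the frame of roller below 0.038 m), for 0.2 s.
2. with the key still on the stem, the lock bolt is out at least 17 mm (value of joint lock_bolt above 0.017 m and z of key_rim in the frame of roller below 0.042 m and horizontal distance between key_rim and well_mouth below 0.006 m), for 0.1 s.
At the end, for the whole second after the job is handed in: The lock bolt is out at least 17 mm of its 20 mm; the key stands upright (within 0.15 rad) in its own hole in the stand, rim at least 70 mm below the stand's top and within 9 mm of the hole's axis, at rest and released (value of joint lock_bolt above 0.017 m and horizontal distance between key_rim and key_hole below 0.009 m and z of key_rim in the frame of key_hole below -0.07 m and angle between key's own z axis and vertical below 0.15 rad and linear speed of key below 0.02 m/s and contact force between the fingers and key below 0.1 N); the robot touches nothing.
It fails at once if the key is pressed or wrenched against the roller with more than 30 N in all (summed contact forces) (contact force between key and roller above 30 N).
It fails at once if the robot touches the roller (contact force between any of the fingers, the arm and roller above 1 N).
It fails at once if a bystander is moved more than 25 mm (distance of any of pin, sleeve0, sleeve1, sleeve2, sheet0, sheet1, hammer, glass from where it was at the start of the episode above 0.025 m).
It also fails if it takes over 67 s, if anything falls off the work surface, if the arm or the gripper's body presses on something with over 40 N, if the wrist force passes 120 N, or if a joint passes its speed limit or range.

ROBOT

A 7-joint arm with a two-finger parallel gripper is mounted at the origin on the work surface. World frame = base frame: x ahead of the robot, y to its left, z up, the work surface at z = 0. Lengths are in m, angles in rad, forces in N, time in s.
With the tool pointing down it reaches from about 0.425 to 0.925 m from the base axis. Payload 6.8 kg.
Tool frame: the origin (TCP) lies midway between the tips of the shut fingers; the grasp point (between the pads) lies 19 mm behind it; z points along the fingers, y is the line along which they close (so a half turn about z gives the same grasp; the last joint's range is limited). The gripper opens to 85 mm and grips with 20 to 120 N. Pads are 22 mm wide; open, the fingers measure 114 mm over their backs; the gripper's body (76 mm by 85 mm) begins 54 mm behind the grasp point. The pads swing forward as they close: fully open they stand 13 mm farther back than shut.
Start: joints at [1.076, 0.477, 0.022, 1.555, -0.011, 1.109, -0.083], TCP at [0.255, -0.625, 0.231] pointing down, gripper open.
Joint ranges: [-2.96, 2.96], [-0.34, 2.1], [-1.41, 1.46], [0.24, 2.44], [-1.37, 4.51], [0.17, 1.92], [-2.96, 2.96]. Speed limits (rad/s): [2.39, 2.39, 3.14, 3.14, 3.14, 3.14, 3.14].

INTERFACE

Orientations are given as a unit quaternion [w, x, y, z].
In Python, from station import * gives the robot as it stands.
- The arm moves only by the shell command python3 -m creep 'ROWS' [FORCE]. ROWS is JSON, a list of rows, each a list of 7 numbers: the gripper command: -1 is shut, 1 is fully open, values between are in proportion, then the shift along the world's x, y, z in mm, then the turn, a rotation vector about the world's x, y, z in rad. A call has 1 to 5 rows; each row shifts and turns the commanded pose from where the row before left it; what a row does not reach is not made up. A row lasts 1/8 s, in which the tool goes at most 62.5 mm and 10.7 degrees, less where a joint would pass 70% of its speed; a pose out of reach is approached as far as the arm can. A call is refused whole if a number of a shift passes 62.5 or a number of a turn 0.188, either way. A call with a gripper value outside its range is refused whole. The fingers move at their own pace and stop on an object; FORCE is the grip in N (left out, the last holds). Time passes only in rows, so rows that do not move let the fingers close. It gives the time, the measured TCP pose, the force, the opening and the grip force at its end, in the units of the state.
- get_obs(): the state, without advancing time (a new reading comes with each control period).
- read_camera(name): name is "side" or "top"; returns (picture, depth): 384x512x3 uint8, red, green, blue; 384x512 float32, m along the optical axis (not along the pixel's ray), 0 where there is no reading.
- camera_params(name): a dict with "intrinsics" (3x3 intrinsics, pixels), "cam_to_world" (4x4, takes a point from camera to world coordinates). Camera axes: x right, y up, looking along -z (the intrinsics and any distortion apply to the point x, -y, -z); pixel columns grow to the right and rows downward; lengths in m; the calibration is good to about 2 mm. A picture is of the moment at which its call begins. camera_params takes no time and is no camera call.
- hand_in(): hands the job in; it is judged then, once.
The state is a dict: "t": time; "q": joint angles; "joint_vel": joint speeds; "joint_torque": joint torques, N m; "eef_pos": TCP position; "tool_rot": TCP orientation; "contact_force": force on the tool from outside, world axes, zero at the start; "torque": the same for the moment, N m; "gripper_width": opening from 0.0 (shut) to 1.0 (fully open); "grasp_force": force on a finger pad.
Only numpy, scipy, OpenCV 4.12 (cv2) and the standard library are available. Lean on these libraries where they do the work, as an engineer would, in place of code of your own. Each camera call takes 0.05 s, during which the arm holds its last target. There are 200 camera calls.

## Working session

There is one attempt and no reset: what is moved stays moved. The work goes in short steps, Python scripts to look and compute and a shell command to move; the robot and the scene stay as the last step left them, time stands still between calls to the robot, and variables do not carry over. Pictures are saved under pics/ and viewed, at most 10 in all, crops included, and the job is handed in when it is done.

```bash
ls; mkdir -p pics
cat > h.py <<'E'
from station import *
import numpy as np, cv2
def world(name,depth,u,v):
    p=camera_params(name);K=p["intrinsics"];K=np.array(K);T=np.array(p["cam_to_world"])
    d=depth[int(round(v)),int(round(u))] if np.ndim(depth)==2 else depth
    x=(u-K[0,2])/K[0,0]*d;y=(v-K[1,2])/K[1,1]*d
    return (T@np.array([x,-y,-d,1]))[:3]
def cloud(name,depth):
    p=camera_params(name);K=np.array(p["intrinsics"]);T=np.array(p["cam_to_world"])
    v,u=np.mgrid[:384,:512]
    P=np.stack([(u-K[0,2])/K[0,0]*depth,-(v-K[1,2])/K[1,1]*depth,-depth,np.ones_like(depth)],-1)
    return (P@T.T)[...,:3]
def px(name,P):
    p=camera_params(name);K=np.array(p["intrinsics"]);T=np.linalg.inv(np.array(p["cam_to_world"]))
    c=T@np.append(P,1);return K[0,0]*c[0]/-c[2]+K[0,2],K[1,1]*-c[1]/-c[2]+K[1,2]
E
python3 - <<'E'
from h import *
a=[]
for n in("top","side"):
    r,d=read_camera(n);np.savez(f"{n}0.npz",r=r,d=d)
    cv2.imwrite(f"pics/{n}0.png",cv2.resize(r[...,::-1],(800,600)))
    print(n,camera_params(n))
print(get_obs())
E
```

```text
pics
top {'intrinsics': array([[460.05680015,   0.        , 258.24431098],
       [  0.        , 460.05680015, 191.85778406],
       [  0.        ,   0.        ,   1.        ]]), 'cam_to_world': array([[-0.02043061,  0.98817405, -0.15196919,  0.36245702],
       [-0.99971044, -0.02212446, -0.00946326, -0.07756719],
       [-0.01271358,  0.15173185,  0.98833993,  1.58156735],
       [ 0.        ,  0.        ,  0.        ,  1.        ]])}
side {'intrinsics': array([[383.49380026,   0.        , 257.8626686 ],
       [  0.        , 383.49380026, 192.20416997],
       [  0.        ,   0.        ,   1.        ]]), 'cam_to_world': array([[-0.97846036,  0.10746206, -0.17625901,  0.41319028],
       [-0.20634513, -0.53429269,  0.8197274 ,  0.72185372],
       [-0.00608431,  0.83844095,  0.54495849,  0.66769517],
       [ 0.        ,  0.        ,  0.        ,  1.        ]])}
{'t': 0.1, 'q': array([ 1.075872  ,  0.4777292 ,  0.02233369,  1.55632203, -0.01149956,
        1.10930047, -0.08309473]), 'joint_vel': array([ 0.0015494 , -0.00015852, -0.00155534, -0.00240222,  0.00113139,
       -0.00075902, -0.00028366]), 'joint_torque': array([ 3.72982773e-03, -5.97761321e+01,  1.61334302e+00, -2.81957728e+01,
        1.28129238e-02,  5.03447140e-03,  1.53069305e-05]), 'eef_pos': array([ 0.25444317, -0.62464551,  0.23042778]), 'tool_rot': array([-7.87281427e-04,  9.81350531e-01,  1.92225052e-01, -2.12716274e-04]), 'contact_force': array([ 0.07926549,  0.97133895, -0.00158786]), 'torque': array([0.03366019, 0.00775708, 0.00188399]), 'grasp_force': 0.0, 'gripper_width': 1.0040455280434721}
```

View pics/top0.png

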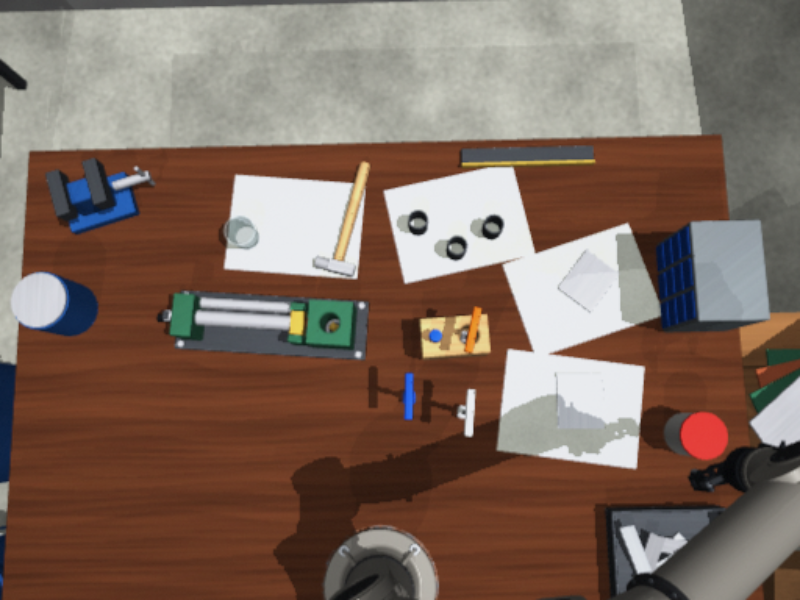

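View pics/side0.png

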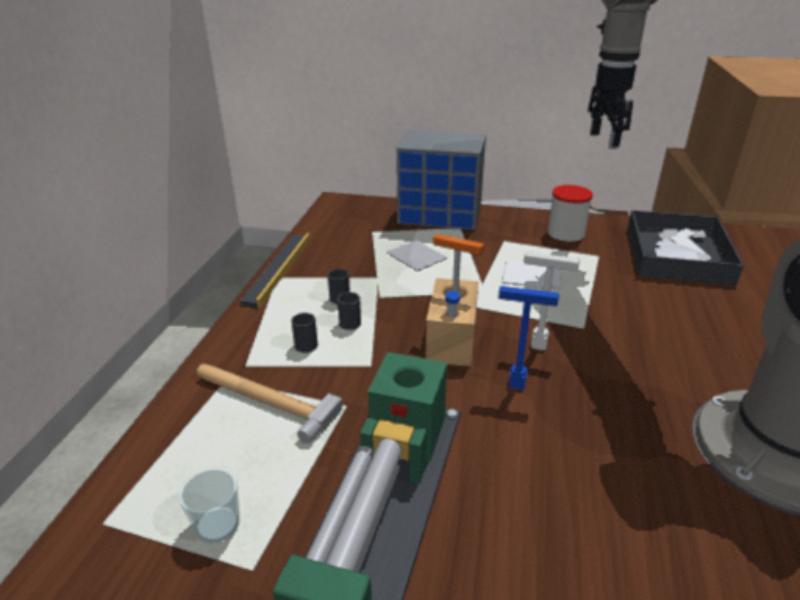

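The top view (800x600) shows three T-keys: orange at (473,330) in the stand, blue at (409,397) and white at (470,412). I choose the orange one. The well mouth is at (330,325) in the green tower, and the pin's blue head is at (435,336). Next I'll measure and check one close crop.

Run:
```python
from h import *
for n in("top","side"):
    f=np.load(n+"0.npz");r,d=f["r"],f["d"];P=cloud(n,d);hsv=cv2.cvtColor(r,cv2.COLOR_RGB2HSV);H,S,V=[hsv[...,i].astype(int) for i in range(3)]
    X,Y,Z=P[...,0],P[...,1],P[...,2]
    box=(X>.3)&(X<.75)&(Y>-.5)&(Y<.5)
    def rep(l,m):
        p=P[m];
        if len(p)<5: print(n,l,len(p));return
        c,s,a=cv2.minAreaRect((p[:,:2]*1000).astype(np.float32))
        print(n,l,len(p),"mean",p.mean(0).round(4),"rect",np.round(c,1),np.round(s,1),round(a,1),"z",np.percentile(p[:,2],[5,50,95]).round(4))
    rep("orange",box&(H<14)&(S>180)&(V>120)&(Z>.15)&(Z<.22))
    rep("stand",box&(abs(Z-.09)<.006)&(H>8)&(H<30)&(S>60)&(V>90)&(Y<0)&(Y>-.3)&(X<.6))
    rep("greentop",box&(abs(Z-.122)<.005)&(H>50)&(H<90)&(S>80)&(Y<.15))
    rep("green2",box&(Z>.08)&(H>50)&(H<90)&(S>80)&(Y>.25))
    rep("pin",box&(H>100)&(H<125)&(S>150)&(Z>.1)&(X>.38)&(Y<0)&(Y>-.3))
r=np.load("top0.npz")["r"];cv2.imwrite("pics/crop0.png",cv2.resize(r[170:280,180:330,::-1],(750,550),interpolation=cv2.INTER_CUBIC))
```

```text
top orange 32 mean [ 0.5195 -0.1938  0.1915] rect [ 517.  -197.5] [15.8 89.7] 75.9 z [0.1817 0.1916 0.1966]
top stand 733 mean [ 0.5148 -0.1641  0.0904] rect [ 516.3 -168.9] [ 80.3 140.5] 2.9 z [0.086  0.0903 0.095 ]
top greentop 583 mean [0.545  0.0901 0.1223] rect [545.5  89.6] [90.  90.1] 85.2 z [0.1181 0.1224 0.1262]
top green2 412 mean [0.5683 0.3954 0.1059] rect [569.6 398.6] [50.2 87. ] 85.0 z [0.0911 0.1072 0.1126]
top pin 136 mean [ 0.4391 -0.0876  0.1653] rect [452.9 -93.2] [ 31.7 154.4] 65.0 z [0.1233 0.1818 0.188 ]
side orange 105 mean [ 0.5134 -0.1934  0.1928] rect [ 514. -194.] [16.3 84.2] 77.3 z [0.1907 0.1928 0.1945]
side stand 644 mean [ 0.5129 -0.156   0.0892] rect [ 514.3 -167. ] [ 80.  145.3] 2.8 z [0.0863 0.0893 0.0912]
side greentop 996 mean [0.5415 0.0949 0.1213] rect [542.6  91.1] [93.  89.3] 85.7 z [0.1187 0.1214 0.1231]
side green2 1298 mean [0.5701 0.3983 0.1061] rect [567.5 399.9] [45.  88.2] 85.2 z [0.1036 0.1065 0.1081]
side pin 283 mean [ 0.4195 -0.0746  0.1578] rect [452.8 -92.1] [ 31.8 157.4] 62.0 z [0.1133 0.173  0.1841]
```

View pics/crop0.png

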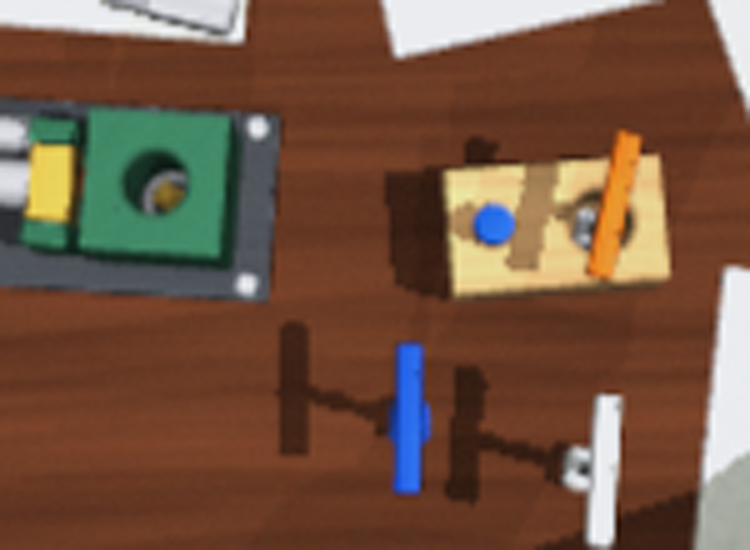

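The crop confirms the orange key at crop pixel (615,205), standing in the stand hole. The well shows the brass stem at (165,190), and the blue and white keys are free-standing. Estimates: key handle (0.516,-0.196), bar at -13.5°, well (0.544,0.090), roller yaw -4.5°.

```bash
python3 -m creep '[[1,10,20,30,0,0,-0.062],[1,26,43,0,0,0,-0.062],[1,26,43,0,0,0,-0.062],[1,26,43,0,0,0,-0.062],[1,26,43,0,0,0,-0.062]]' 60; python3 -m creep '[[1,28,46,0,0,0,-0.062],[1,28,46,0,0,0,-0.062],[1,30,46,0,0,0,-0.062],[1,30,50,0,0,0,-0.062],[1,30,48,0,0,0,-0.062]]'; python3 -m creep '[[1,0,0,0,0,0,0],[1,0,0,0,0,0,0]]'; python3 -c "
from h import *;o=get_obs();print(o['eef_pos'],o['q'],o['tool_rot'])"
```

```text
t: 0.72
eef_pos: [0.3691, -0.4314, 0.261]
tool_rot: [-0.0, 0.999, 0.037, -0.0]
contact_force: [0.1, -0.2, -0.2]
gripper_width: 1.001
grasp_force: 0.0
t: 1.35
eef_pos: [0.5151, -0.1953, 0.2611]
tool_rot: [-0.0, 0.993, -0.117, -0.0]
contact_force: [0.9, -0.9, -0.2]
gripper_width: 1.0
grasp_force: 0.0
t: 1.6
eef_pos: [0.5141, -0.1976, 0.2609]
tool_rot: [0.0, 0.993, -0.116, -0.001]
contact_force: [-0.5, -0.8, 0.1]
gripper_width: 0.994
grasp_force: 0.0
[ 0.51412847 -0.19756434  0.260893  ] [ 0.3473767   0.25036045 -0.11261353  1.81412951  0.03224186  1.07983685
 -1.58058908] [ 2.30946748e-04  9.93232691e-01 -1.16139944e-01 -5.30292871e-04]
```

Joint 7 sits at -1.58 and clockwise turning lowers it, which would run into its limit. I'll use the half-turned grasp instead.

```bash
for i in 1; do python3 -m creep '[[1,0,0,0,0,0,0.185],[1,0,0,0,0,0,0.185],[1,0,0,0,0,0,0.185],[1,0,0,0,0,0,0.185],[1,0,0,0,0,0,0.185]]'; python3 -m creep '[[1,0,0,0,0,0,0.185],[1,0,0,0,0,0,0.185],[1,0,0,0,0,0,0.185],[1,0,0,0,0,0,0.185],[1,0,0,0,0,0,0.185]]'; python3 -m creep '[[1,0,0,0,0,0,0.185],[1,0,0,0,0,0,0.185],[1,0,0,0,0,0,0.185],[1,0,0,0,0,0,0.185],[1,0,0,0,0,0,0.185]]';python3 -m creep '[[1,0,0,0,0,0,0.185],[1,0,0,0,0,0,0.182],[1,0,0,0,0,0,0],[1,0,0,0,0,0,0]]'; done
python3 - <<'E'
from h import *;o=get_obs();print(o['eef_pos'],o['q'],o['tool_rot'])
r,d=read_camera("side");cv2.imwrite("pics/s1.png",cv2.resize(r[110:260,220:420,::-1],(800,600),interpolation=cv2.INTER_CUBIC))
E
```

```text
t: 2.22
eef_pos: [0.5134, -0.1994, 0.2611]
tool_rot: [0.0, 0.94, 0.34, -0.0]
contact_force: [-0.5, 1.6, -0.3]
gripper_width: 0.999
grasp_force: 0.0
t: 2.85
eef_pos: [0.5134, -0.1994, 0.2611]
tool_rot: [-0.0, 0.69, 0.724, -0.001]
contact_force: [-0.1, -0.7, 0.4]
gripper_width: 1.004
grasp_force: 0.0
t: 3.48
eef_pos: [0.5134, -0.1995, 0.261]
tool_rot: [-0.0, 0.294, 0.956, -0.0]
contact_force: [0.6, 0.9, 0.3]
gripper_width: 0.999
grasp_force: 0.0
t: 3.98
eef_pos: [0.514, -0.1983, 0.2612]
tool_rot: [-0.0, 0.119, 0.993, -0.0]
contact_force: [0.1, 0.3, -0.5]
gripper_width: 0.997
grasp_force: 0.0
[ 0.51404324 -0.19828543  0.26117666] [ 0.74164941  0.30186178 -0.59334075  1.78802168  0.18718361  1.10840628
  1.41789857] [-2.06427693e-04  1.18772802e-01  9.92921425e-01 -1.52600411e-04]
```

View pics/s1.png

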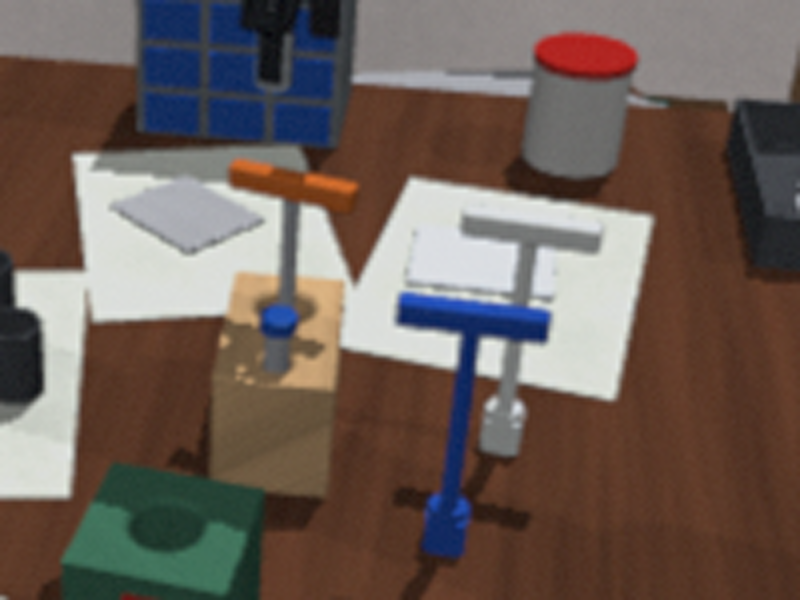

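The picture shows the fingers at crop pixel (275,60), right above the orange bar at (293,185), with nothing between. I'll descend and grip.

```bash
python3 -m creep '[[1,2,2.5,-25,0,0,0],[1,0,0,-30,0,0,0],[1,0,0,-25,0,0,0],[1,0,0,-15,0,0,0],[1,0,0,0,0,0,0]]' 60; python3 -m creep '[[0,0,0,0,0,0,0],[-0.4,0,0,0,0,0,0],[-0.6,0,0,0,0,0,0],[-1,0,0,0,0,0,0],[-1,0,0,0,0,0,0]]' 60;python3 -m creep '[[-1,0,0,0,0,0,0],[-1,0,0,0,0,0,0],[-1,0,0,0,0,0,0]]' 60; python3 -c "
from h import *;o=get_obs();print(o['torque'],o['eef_pos'],o['tool_rot'])"
```

```text
t: 4.65
eef_pos: [0.5161, -0.1946, 0.1656]
tool_rot: [-0.001, 0.117, 0.993, 0.0]
contact_force: [-0.7, -0.1, -0.6]
gripper_width: 0.997
grasp_force: 0.0
t: 5.28
eef_pos: [0.5169, -0.1952, 0.1668]
tool_rot: [0.0, 0.116, 0.993, -0.0]
contact_force: [0.1, -2.0, 3.5]
gripper_width: 0.177
grasp_force: 58.7
t: 5.65
eef_pos: [0.517, -0.1951, 0.1668]
tool_rot: [0.0, 0.116, 0.993, -0.0]
contact_force: [-0.5, -1.8, 5.2]
gripper_width: 0.174
grasp_force: 59.0
[-0.50250312  0.20931187  0.04152902] [ 0.516987   -0.19506948  0.16679672] [ 4.33860260e-04  1.16264948e-01  9.93218094e-01 -3.01875201e-04]
```

```bash
python3 -m creep '[[-1,0,0,15,0,0,0],[-1,0,0,30,0,0,0],[-1,0,0,35,0,0,0],[-1,0,0,35,0,0,0],[-1,0,0,32,0,0,0]]' 60; python3 -m creep '[[-1,3,30,0,0,0,0],[-1,5,50,0,0,0,0],[-1,5,50,0,0,0,0],[-1,5,50,0,0,0,0],[-1,5,50,0,0,0,0]]';python3 -m creep '[[-1,4,35,0,0,0,0],[-1,0,20,0,0,0,0],[-1,0,0,0,0,0,0],[-1,0,0,0,0,0,0],[-1,0,0,0,0,0,0]]'
python3 - <<'E'
from h import *;o=get_obs();print(o['eef_pos'],o['q'],o['tool_rot'],o['torque'])
for n in("side","top"):
    r,d=read_camera(n);np.savez(n+"2.npz",r=r,d=d)
    c=r[110:290,180:420] if n=="side" else r[150:270,140:300]
    cv2.imwrite(f"pics/{n}2.png",cv2.resize(c[...,::-1],(800,600),interpolation=cv2.INTER_CUBIC))
E
```

```text
t: 6.28
eef_pos: [0.5163, -0.1939, 0.3147]
tool_rot: [-0.0, 0.116, 0.993, 0.0]
contact_force: [0.3, 0.2, -2.4]
gripper_width: 0.174
grasp_force: 58.8
t: 6.9
eef_pos: [0.539, 0.0373, 0.3135]
tool_rot: [-0.0, 0.116, 0.993, 0.0]
contact_force: [1.2, 0.1, -2.0]
gripper_width: 0.176
grasp_force: 58.8
t: 7.52
eef_pos: [0.5437, 0.0888, 0.3132]
tool_rot: [-0.0, 0.117, 0.993, -0.0]
contact_force: [0.8, -0.4, -2.5]
gripper_width: 0.176
grasp_force: 58.8
[0.54365851 0.08883802 0.31318706] [ 0.33872587  0.2855515  -0.74871334  1.71284997  0.20568562  1.22440701
  0.87558856] [-1.84912489e-04  1.17208990e-01  9.93107204e-01 -3.15043347e-04] [-0.01053833  0.0215459  -0.02031486]
```

View pics/side2.png

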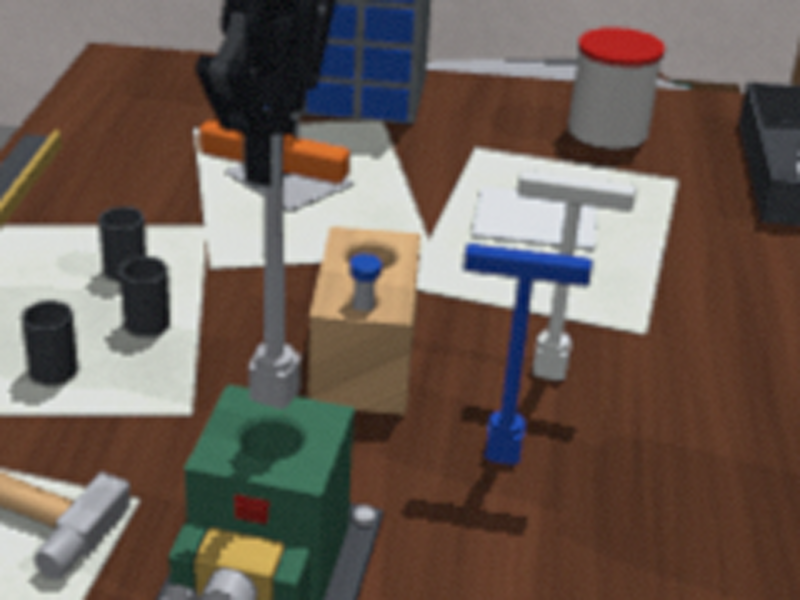

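The key hangs upright from the fingers, socket at crop pixel (275,375), just above the well mouth at (272,438). I'll measure the shank line and tilt against the well centre.

Run:
```python
from h import *
for n in("side","top"):
    f=np.load(n+"2.npz");P=cloud(n,f["d"]);C=np.array(camera_params(n)["cam_to_world"])[:3,3]
    hsv=cv2.cvtColor(f["r"],cv2.COLOR_RGB2HSV)
    m=(abs(P[...,0]-.544)<.04)&(abs(P[...,1]-.09)<.05)
    for lo,hi,R in((.16,.178,.016),(.19,.22,.006),(.22,.25,.006),(.25,.28,.006),(.28,.312,.006)):
        p=P[m&(P[...,2]>lo)&(P[...,2]<hi)&(hsv[...,1]<90)]
        if len(p)<4: continue
        q=p.mean(0);u=(q-C)[:2];u/=np.linalg.norm(u);w=np.array([u[1],-u[0]])
        lat=p[:,:2]@w
        dep=np.percentile(p[:,:2]@u,20)
        print(n,lo,len(p),"mid xy",(w*(lat.max()+lat.min())/2+u*(dep+R)).round(4),"lat mean",((lat.mean()-(np.array([.5437,.0888])@w))*1000).round(1),w.round(2),(np.ptp(lat)*1000).round(1))
# well mouth via green top hole : contour in first pictures
for n in("side","top"):
    f=np.load(n+"0.npz");P=cloud(n,f["d"]);hsv=cv2.cvtColor(f["r"],cv2.COLOR_RGB2HSV).astype(int)
    g=(abs(P[...,2]-.122)<.006)&(abs(P[...,0]-.544)<.05)&(abs(P[...,1]-.09)<.05)&(hsv[...,0]>45)&(hsv[...,0]<95)&(hsv[...,1]>70)
    gm=cv2.morphologyEx(g.astype(np.uint8),cv2.MORPH_CLOSE,np.ones((3,3)))
    cs,h=cv2.findContours(gm,cv2.RETR_CCOMP,cv2.CHAIN_APPROX_NONE)
    p=camera_params(n);T=np.array(p["cam_to_world"]);K=np.array(p["intrinsics"])
    for c,hh in zip(cs,h[0]):
        if len(c)<8: continue
        c=c[:,0].astype(float);r=np.c_[(c[:,0]-K[0,2])/K[0,0],-(c[:,1]-K[1,2])/K[1,1],-np.ones(len(c))]@T[:3,:3].T
        w=T[:3,3]+r*((.122-T[2,3])/r[:,2])[:,None]
        print(n,"hole" if hh[3]>=0 else "outer",cv2.minAreaRect((w[:,:2]*1000).astype(np.float32)))
```

```text
side 0.16 105 mid xy [0.5424 0.0857] lat mean 2.2 [-0.98 -0.2 ] 31.9
side 0.19 70 mid xy [0.5421 0.0876] lat mean 1.8 [-0.98 -0.2 ] 10.4
side 0.22 72 mid xy [0.542  0.0882] lat mean 1.8 [-0.98 -0.2 ] 10.2
side 0.25 78 mid xy [0.5419 0.0883] lat mean 1.8 [-0.98 -0.2 ] 10.0
side 0.28 75 mid xy [0.5418 0.0888] lat mean 2.0 [-0.98 -0.2 ] 9.8
side outer ((542.3214721679688, 94.16688537597656), (96.44465637207031, 89.74702453613281), 85.65345001220703)
side hole ((542.7371215820312, 95.75138854980469), (41.41122055053711, 36.50497817993164), 11.488410949707031)
top outer ((545.2547607421875, 89.93971252441406), (90.37137603759766, 90.03264617919922), 86.1162109375)
top hole ((544.6414184570312, 90.07736206054688), (41.67105484008789, 45.351890563964844), 89.60955810546875)
```

```bash
python3 -m creep '[[-1,0.6,1,-25,0,0,0],[-1,0,0,-15,0,0,0],[-1,0,0,-10,0,0,0],[-1,0,0,0,0,0,0],[-1,0,0,0,0,0,0]]'; python3 -m creep '[[-1,0,0,-15,0,0,0],[-1,0,0,-15,0,0,0],[-1,0,0,-13,0,0,0],[-1,0,0,0,0,0,0],[-1,0,0,0,0,0,0]]'; python3 -m creep '[[-1,0,0,-3,0,0,0],[-1,0,0,-3,0,0,0],[-1,0,0,0,0,0,0]]'; python3 -c "
from h import *;o=get_obs();print(o['eef_pos'],o['contact_force'],o['torque'])"
```

```text
t: 8.25
eef_pos: [0.5446, 0.0916, 0.2639]
tool_rot: [0.0, 0.116, 0.993, 0.0]
contact_force: [-0.1, 0.2, -1.9]
gripper_width: 0.181
grasp_force: 58.7
t: 8.88
eef_pos: [0.5444, 0.0916, 0.2204]
tool_rot: [0.0, 0.116, 0.993, 0.0]
contact_force: [-0.2, -0.9, -2.2]
gripper_width: 0.174
grasp_force: 58.8
t: 9.25
eef_pos: [0.5441, 0.0912, 0.2141]
tool_rot: [-0.0, 0.116, 0.993, -0.0]
contact_force: [0.5, 0.0, -2.7]
gripper_width: 0.175
grasp_force: 58.8
[0.54411327 0.09123612 0.21411622] [ 0.51103906  0.02294312 -2.66867921] [ 0.01153536 -0.04956803 -0.00433751]
```

```bash
python3 -m creep '[[-1,0,-0.7,-2,0,0,0],[-1,0,0,-2,0,0,0],[-1,0,0,0,0,0,0]]'; python3 -m creep '[[-1,0,0,-2,0,0,0],[-1,0,0,0,0,0,0]]';python3 -m creep '[[-1,0,0,-2,0,0,0],[-1,0,0,0,0,0,0]]'; python3 -c "
from h import *;o=get_obs();print(o['eef_pos'],o['contact_force'],o['torque'])"
```

```text
t: 9.62
eef_pos: [0.5441, 0.0906, 0.2101]
tool_rot: [-0.0, 0.116, 0.993, -0.0]
contact_force: [0.3, 0.3, -2.1]
gripper_width: 0.176
grasp_force: 58.8
t: 9.88
eef_pos: [0.5442, 0.0906, 0.2081]
tool_rot: [-0.0, 0.116, 0.993, -0.0]
contact_force: [0.0, 0.3, -2.3]
gripper_width: 0.177
grasp_force: 58.8
t: 10.12
eef_pos: [0.5441, 0.0906, 0.2061]
tool_rot: [-0.0, 0.116, 0.993, -0.0]
contact_force: [0.1, 0.3, -1.8]
gripper_width: 0.173
grasp_force: 58.8
[0.5441277  0.09064524 0.20613479] [ 0.09206128  0.25672899 -1.80328073] [ 0.0529394  -0.06991758 -0.0280824 ]
```

```bash
for k in 1; do python3 -m creep '[[-1,0,0,-1.5,0,0,0],[-1,0,0,0,0,0,0]]'; python3 -m creep '[[-1,0,0,-1,0,0,0],[-1,0,0,0,0,0,0]]'; python3 -m creep '[[-1,0,0,-1,0,0,0],[-1,0,0,0,0,0,0]]'; done; python3 -c "
from h import *;o=get_obs();print(o['eef_pos'],o['contact_force'],o['torque'])"
```

```text
t: 10.38
eef_pos: [0.5442, 0.0906, 0.2047]
tool_rot: [-0.0, 0.116, 0.993, -0.0]
contact_force: [-0.1, -0.1, -1.1]
gripper_width: 0.174
grasp_force: 58.8
t: 10.62
eef_pos: [0.5442, 0.0906, 0.2037]
tool_rot: [-0.0, 0.116, 0.993, -0.0]
contact_force: [-0.0, -0.3, -2.6]
gripper_width: 0.178
grasp_force: 58.8
t: 10.88
eef_pos: [0.5443, 0.0907, 0.2028]
tool_rot: [0.0, 0.116, 0.993, 0.0]
contact_force: [0.4, 0.3, -1.9]
gripper_width: 0.18
grasp_force: 58.8
[0.54428959 0.09066756 0.20282577] [ 0.38764544  0.26001747 -1.86445011] [-0.01247141 -0.0357318   0.04972174]
```

```bash
for k in 1; do python3 -m creep '[[-1,0,0,-1,0,0,0],[-1,0,0,0,0,0,0]]'; python3 -m creep '[[-1,0,0,-0.8,0,0,0],[-1,0,0,0,0,0,0]]'; done; python3 -c "
from h import *;o=get_obs();print(o['eef_pos'],o['contact_force'],o['torque'])"
```

```text
t: 11.12
eef_pos: [0.5446, 0.0908, 0.2024]
tool_rot: [0.0, 0.116, 0.993, 0.0]
contact_force: [-0.9, 0.1, 3.0]
gripper_width: 0.176
grasp_force: 59.7
t: 11.38
eef_pos: [0.545, 0.0909, 0.2021]
tool_rot: [0.001, 0.116, 0.993, 0.0]
contact_force: [-1.2, -0.3, 7.2]
gripper_width: 0.175
grasp_force: 60.3
[0.54498977 0.09091953 0.20208793] [-1.24659697 -0.34902674  7.23744276] [-0.11168803  0.38116007  0.0147626 ]
```

Contact with the square's top at rim height 46 mm, so the flats are crossed. I'll ease off to a light press and sweep clockwise.

```bash
python3 -m creep '[[-1,-0.3,0,0.9,0,0,0],[-1,0,0,0,0,0,0]]'; for k in 1; do python3 -m creep '[[-1,0,0,0,0,0,-0.1],[-1,0,0,0,0,0,0]]'; python3 -m creep '[[-1,0,0,0,0,0,-0.1],[-1,0,0,0,0,0,0]]'; python3 -m creep '[[-1,0,0,0,0,0,-0.1],[-1,0,0,0,0,0,0]]'; done; python3 -c "
from h import *;o=get_obs();print(o['eef_pos'],o['contact_force'],o['torque'])"
```

```text
t: 11.62
eef_pos: [0.5443, 0.0907, 0.2023]
tool_rot: [0.0, 0.116, 0.993, 0.0]
contact_force: [-0.8, -0.6, 4.6]
gripper_width: 0.175
grasp_force: 59.8
t: 11.88
eef_pos: [0.5442, 0.0908, 0.2022]
tool_rot: [0.0, 0.165, 0.986, 0.0]
contact_force: [-0.8, 0.6, 4.2]
gripper_width: 0.177
grasp_force: 59.8
t: 12.12
eef_pos: [0.544, 0.0908, 0.202]
tool_rot: [0.0, 0.213, 0.977, 0.0]
contact_force: [-0.4, 0.5, 3.5]
gripper_width: 0.175
grasp_force: 59.7
t: 12.38
eef_pos: [0.5436, 0.0906, 0.2012]
tool_rot: [-0.0, 0.262, 0.965, -0.0]
contact_force: [0.9, 0.2, -2.0]
gripper_width: 0.176
grasp_force: 58.8
[0.54363263 0.09056771 0.20122578] [ 0.88771982  0.19731454 -2.04745926] [ 0.17816473 -0.30901975  0.00039007]
```

It dropped in after 0.3 rad. Turn slightly further to centre the play, then lower by feel.

```bash
python3 -m creep '[[-1,0.2,0,0,0,0,-0.1],[-1,0,0,-1,0,0,0],[-1,0,0,0,0,0,0]]'; python3 -m creep '[[-1,0,0,-2,0,0,0],[-1,0,0,0,0,0,0]]';  python3 -m creep '[[-1,0,0,-2,0,0,0],[-1,0,0,0,0,0,0]]'; python3 -c "
from h import *;o=get_obs();print(o['eef_pos'],o['contact_force'],o['torque'])"
```

```text
t: 12.75
eef_pos: [0.5438, 0.0906, 0.2004]
tool_rot: [-0.0, 0.309, 0.951, -0.0]
contact_force: [0.2, 1.1, -1.7]
gripper_width: 0.173
grasp_force: 58.7
t: 13.0
eef_pos: [0.5439, 0.0906, 0.1986]
tool_rot: [-0.0, 0.311, 0.951, -0.0]
contact_force: [0.7, 1.5, -2.8]
gripper_width: 0.174
grasp_force: 58.7
t: 13.25
eef_pos: [0.544, 0.0906, 0.1967]
tool_rot: [-0.0, 0.311, 0.95, -0.0]
contact_force: [0.1, 0.9, -1.8]
gripper_width: 0.176
grasp_force: 58.7
[0.544008   0.09058397 0.19669334] [ 0.11665259  0.90288164 -1.84092556] [ 0.13470285 -0.12312024  0.00699876]
```

```bash
python3 -m creep '[[-1,0,0,-2,0,0,0],[-1,0,0,-1.5,0,0,0],[-1,0,0,0,0,0,0]]'; python3 -m creep '[[-1,0,0,-2,0,0,0],[-1,0,0,-1,0,0,0],[-1,0,0,0,0,0,0],[-1,0,0,0,0,0,0]]'; python3 -c "
from h import *;o=get_obs();print(o['eef_pos'],o['contact_force'],o['torque'],o['q'][6])"
```

```text
t: 13.62
eef_pos: [0.544, 0.0906, 0.1932]
tool_rot: [-0.0, 0.311, 0.95, -0.0]
contact_force: [-0.1, 0.5, -2.1]
gripper_width: 0.177
grasp_force: 58.7
t: 14.12
eef_pos: [0.5441, 0.0906, 0.1904]
tool_rot: [-0.0, 0.311, 0.95, -0.0]
contact_force: [0.9, -0.1, -1.8]
gripper_width: 0.179
grasp_force: 58.8
[0.54409888 0.09064033 0.19037144] [ 0.93669328 -0.11178188 -1.84058277] [ 0.14743433 -0.10076837 -0.0033949 ] 0.4164990857977312
```

```bash
cat > st.py <<'E'
from h import *
o=get_obs();q=o['tool_rot'];print("ST t%.2f"%o['t'],o['eef_pos'].round(4),"yaw %.3f"%(2*np.arctan2(q[2],q[1])),"F",o['contact_force'].round(1),"T",o['torque'].round(3),"q7 %.2f"%o['q'][6])
E
R='python3 -m creep'; 
python3 -m creep '[[-1,0,0,0,0,0,-0.1],[-1,0,0,0,0,0,0]]' >/dev/null; python3 st.py
python3 -m creep '[[-1,0,0,0,0,0,-0.08],[-1,0,0,0,0,0,0]]' >/dev/null; python3 st.py
python3 -m creep '[[-1,0,0,0,0,0,-0.08],[-1,0,0,0,0,0,0]]' >/dev/null; python3 st.py
python3 -m creep '[[-1,0,0,0,0,0,-0.08],[-1,0,0,0,0,0,0]]' >/dev/null; python3 st.py
```

```text
ST t14.38 [0.5445 0.0907 0.1906] yaw 2.409 F [ 0.9  0.2 -2.5] T [ 0.159 -0.293  0.023] q7 0.33
ST t14.62 [0.5445 0.0907 0.1906] yaw 2.331 F [ 1.6  0.4 -2.9] T [ 0.097 -0.504  0.011] q7 0.25
ST t14.88 [0.5444 0.0906 0.1906] yaw 2.252 F [ 1.4 -0.2 -2.6] T [-0.034 -0.612  0.021] q7 0.18
ST t15.12 [0.5444 0.0906 0.1905] yaw 2.172 F [ 2.7 -0.2 -2.8] T [-0.071 -0.59  -0.02 ] q7 0.11
```

```bash
python3 -m creep '[[-1,0.6,0,0,0,0,-0.08],[-1,0,0,0,0,0,0]]' >/dev/null; python3 st.py
python3 -m creep '[[-1,0,0,0,0,0,-0.08],[-1,0,0,0,0,0,0]]' >/dev/null; python3 st.py
python3 -m creep '[[-1,0,0,0,0,0,-0.08],[-1,0,0,0,0,0,0]]' >/dev/null; python3 st.py
```

```text
ST t15.38 [0.5448 0.0906 0.1905] yaw 2.092 F [ 1.5  0.4 -1.2] T [-0.089 -0.459  0.042] q7 0.04
ST t15.62 [0.5448 0.0905 0.1905] yaw 2.012 F [ 0.7 -0.  -0.3] T [-0.192 -0.428  0.027] q7 -0.04
ST t15.88 [0.5448 0.0905 0.1905] yaw 1.932 F [ 0.3 -0.6 -0.3] T [-0.236 -0.443  0.022] q7 -0.11
```

```bash
cat > bolt.py <<'E'
from h import *
r,d=read_camera("side");P=cloud("side",d);hsv=cv2.cvtColor(r,cv2.COLOR_RGB2HSV).astype(int)
yaw=-.079;ey=np.array([-np.sin(yaw),np.cos(yaw)])
m=((hsv[...,0]<6)|(hsv[...,0]>174))&(hsv[...,1]>150)&(P[...,2]>.07)&(P[...,2]<.125)&(abs(P[...,0]-.55)<.05)&(P[...,1]>.08)&(P[...,1]<.2)
p=P[m];y=(p[:,:2]-[.544,.0905])@ey
print("bolt px",m.sum(),"y max mm",np.percentile(y,[50,97]).round(4)*1000 if len(y) else 0, "z",p[:,2].max().round(3))
E
python3 bolt.py
python3 -m creep '[[-1,0,0,0,0,0,-0.08],[-1,0,0,0,0,0,0]]' >/dev/null; python3 st.py
python3 -m creep '[[-1,0,0,0,0,0,-0.08],[-1,0,0,0,0,0,0]]' >/dev/null; python3 st.py
python3 -m creep '[[-1,0,0,0,0,0,-0.08],[-1,0,0,0,0,0,0]]' >/dev/null; python3 st.py
python3 -m creep '[[-1,0,0,0,0,0,-0.08],[-1,0,0,0,0,0,0]]' >/dev/null; python3 st.py; python3 bolt.py
```

```text
bolt px 62 y max mm [48.6 51.1] z 0.109
ST t16.18 [0.5448 0.0905 0.1905] yaw 1.852 F [ 0.3 -0.9  0.2] T [-0.386 -0.407  0.029] q7 -0.18
ST t16.43 [0.5448 0.0905 0.1905] yaw 1.772 F [ 0.4 -0.7 -0.1] T [-0.362 -0.325 -0.008] q7 -0.26
ST t16.68 [0.5447 0.0905 0.1904] yaw 1.692 F [ 2.5 -1.7  1. ] T [-0.437 -0.333  0.003] q7 -0.33
ST t16.93 [0.5447 0.0905 0.1904] yaw 1.612 F [ 1.5 -1.2 -0. ] T [-0.558 -0.366  0.025] q7 -0.40
bolt px 63 y max mm [48.8 51. ] z 0.109
```

```bash
python3 -m creep '[[-1,0.3,-0.5,0,0,0,-0.08],[-1,0,0,0,0,0,0]]' >/dev/null; python3 st.py
python3 -m creep '[[-1,0,0,0,0,0,-0.08],[-1,0,0,0,0,0,0]]' >/dev/null; python3 st.py
python3 -m creep '[[-1,0,0,0,0,0,-0.08],[-1,0,0,0,0,0,0]]' >/dev/null; python3 st.py
python3 bolt.py
python3 - <<'E'
from h import *
r,d=read_camera("side");np.savez("side3.npz",r=r,d=d);cv2.imwrite("pics/s3.png",cv2.resize(r[120:300,200:340,::-1],(467*1,600),interpolation=cv2.INTER_CUBIC))
E
```

```text
ST t17.23 [0.5449 0.0902 0.1904] yaw 1.532 F [-0.1 -1.2 -0. ] T [-0.465 -0.259  0.092] q7 -0.48
ST t17.48 [0.5449 0.0902 0.1904] yaw 1.452 F [ 0.5 -1.   1.3] T [-0.565 -0.151  0.041] q7 -0.55
ST t17.73 [0.5449 0.0901 0.1904] yaw 1.372 F [-0.4 -1.2  1.4] T [-0.543 -0.119  0.065] q7 -0.63
bolt px 90 y max mm [56.3 59.5] z 0.111
```

View pics/s3.png

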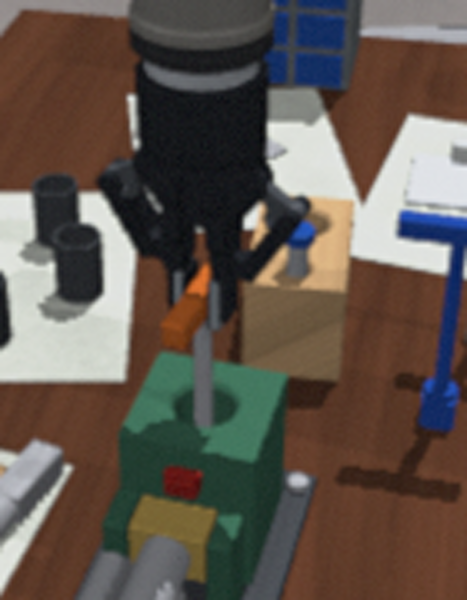

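The key stands in the well at (205,400), and the bolt at (183,482) is already coming out, about 8 mm. I'll keep turning in smaller steps.

```bash
python3 -m creep '[[-1,0,-0.5,0,0,0,-0.06],[-1,0,0,0,0,0,0]]' >/dev/null; python3 st.py
python3 -m creep '[[-1,0,0,0,0,0,-0.06],[-1,0,0,0,0,0,0]]' >/dev/null; python3 st.py
python3 -m creep '[[-1,0,0,0,0,0,-0.04],[-1,0,0,0,0,0,0]]' >/dev/null; python3 st.py
python3 bolt.py
```

```text
ST t18.07 [0.5449 0.0898 0.1904] yaw 1.311 F [-1.1 -2.2  0.4] T [-0.463 -0.074  0.087] q7 -0.68
ST t18.32 [0.5449 0.0897 0.1903] yaw 1.251 F [ 1.  -0.7  1.2] T [-0.433  0.025  0.062] q7 -0.74
ST t18.57 [0.5449 0.0897 0.1904] yaw 1.209 F [-0.2 -0.8  1.3] T [-0.483  0.094  0.115] q7 -0.78
bolt px 114 y max mm [61.7 67.6] z 0.11
```

```bash
python3 -m creep '[[-1,0,0,0,0,0,-0.03],[-1,0,0,0,0,0,0]]' >/dev/null; python3 st.py
python3 -m creep '[[-1,0,0,0,0,0,-0.02],[-1,0,0,0,0,0,0]]' >/dev/null; python3 st.py
python3 bolt.py
```

```text
ST t18.88 [0.545  0.0897 0.1904] yaw 1.178 F [ 0.  -1.7  0.8] T [-0.472  0.173  0.119] q7 -0.80
ST t19.12 [0.545  0.0896 0.1904] yaw 1.158 F [-0.  -1.   1.5] T [-0.472  0.122  0.025] q7 -0.82
bolt px 119 y max mm [63.6 69.4] z 0.11
```

```bash
python3 -m creep '[[-1,0,0,0,0,0,-0.02],[-1,0,0,0,0,0,0]]' >/dev/null; python3 st.py
python3 -m creep '[[-1,0,0,0,0,0,-0.015],[-1,0,0,0,0,0,0]]' >/dev/null; python3 st.py
python3 bolt.py
```

```text
ST t19.43 [0.545  0.0897 0.1904] yaw 1.138 F [-1.7 -1.   1.2] T [-0.44   0.228  0.109] q7 -0.84
ST t19.68 [0.545  0.0896 0.1904] yaw 1.124 F [-0.3 -1.2  0.8] T [-0.497  0.127  0.214] q7 -0.85
bolt px 126 y max mm [64.4 70.7] z 0.11
```

Bolt travel reads about 19.6 mm, with torque rising at the stop. I'll turn back to mid-play, lift out, and check.

```bash
python3 -m creep '[[-1,0,0,0,0,0,0.1],[-1,0,-0.3,0,0,0,0.07],[-1,0,0,0,0,0,0]]' >/dev/null; python3 st.py
python3 -m creep '[[-1,0,0,4,0,0,0],[-1,0,0,4,0,0,0],[-1,0,0,0,0,0,0]]' >/dev/null; python3 st.py
python3 -m creep '[[-1,0,0,8,0,0,0],[-1,0,0,10,0,0,0],[-1,0,0,10,0,0,0],[-1,0,0,0,0,0,0]]' >/dev/null; python3 st.py
python3 bolt.py
```

```text
ST t20.10 [0.5448 0.0896 0.19  ] yaw 1.293 F [ 0.1 -0.4 -2.7] T [-0.028 -0.016 -0.053] q7 -0.70
ST t20.48 [0.5454 0.0895 0.199 ] yaw 1.293 F [ 0.3 -0.1 -2.3] T [-0.034  0.002  0.003] q7 -0.69
ST t20.98 [0.5458 0.0896 0.2277] yaw 1.294 F [ 0.9 -0.  -2.4] T [ 0.027 -0.016  0.007] q7 -0.68
bolt px 126 y max mm [64.  70.9] z 0.11
```

```bash
python3 -m creep '[[-1,0,0,15,0,0,0],[-1,0,0,25,0,0,0],[-1,0,0,30,0,0,0],[-1,0,0,16,0,0,0],[-1,0,0,0,0,0,0]]' >/dev/null; python3 st.py
python3 -m creep '[[-1,-3,-30,0,0,0,0],[-1,-5,-50,0,0,0,0],[-1,-5,-50,0,0,0,0],[-1,-5,-50,0,0,0,0],[-1,-5,-50,0,0,0,0]]' >/dev/null; python3 st.py
python3 -m creep '[[-1,-5,-35,0,0,0,0],[-1,-1,-20,0,0,0,0],[-1,0,0,0,0,0,0],[-1,0,0,0,0,0,0]]' >/dev/null; python3 st.py
python3 - <<'E'
from h import *
n="side";r,d=read_camera(n);P=cloud(n,d);C=np.array(camera_params(n)["cam_to_world"])[:3,3];hsv=cv2.cvtColor(r,cv2.COLOR_RGB2HSV)
m=(abs(P[...,0]-.517)<.04)&(abs(P[...,1]+.196)<.05)
for lo,hi,R in((.16,.178,.016),(.19,.22,.006),(.22,.25,.006),(.25,.28,.006)):
    p=P[m&(P[...,2]>lo)&(P[...,2]<hi)&(hsv[...,1]<90)]
    if len(p)<4: continue
    u=(p.mean(0)-C)[:2];u/=np.linalg.norm(u);w=np.array([u[1],-u[0]]);lat=p[:,:2]@w
    print(lo,len(p),(w*(lat.max()+lat.min())/2+u*(np.percentile(p[:,:2]@u,20)+R)).round(4))
cv2.imwrite("pics/s4.png",cv2.resize(r[100:250,200:360,::-1],(640,600),interpolation=cv2.INTER_CUBIC))
E
```

```text
ST t21.65 [0.5456 0.0895 0.3136] yaw 1.294 F [-1.1  0.6 -3. ] T [-0.013 -0.012 -0.   ] q7 -0.64
ST t22.27 [ 0.521  -0.1422  0.311 ] yaw 1.294 F [ 0.5 -0.1 -1.9] T [-0.038 -0.042 -0.012] q7 -0.18
ST t22.77 [ 0.5165 -0.1934  0.3121] yaw 1.296 F [ 0.6  0.  -2.9] T [ 0.051 -0.012 -0.025] q7 -0.08
0.16 71 [ 0.5159 -0.1934]
0.19 51 [ 0.5159 -0.1915]
0.22 43 [ 0.5166 -0.1911]
0.25 51 [ 0.5158 -0.192 ]
```

View pics/s4.png

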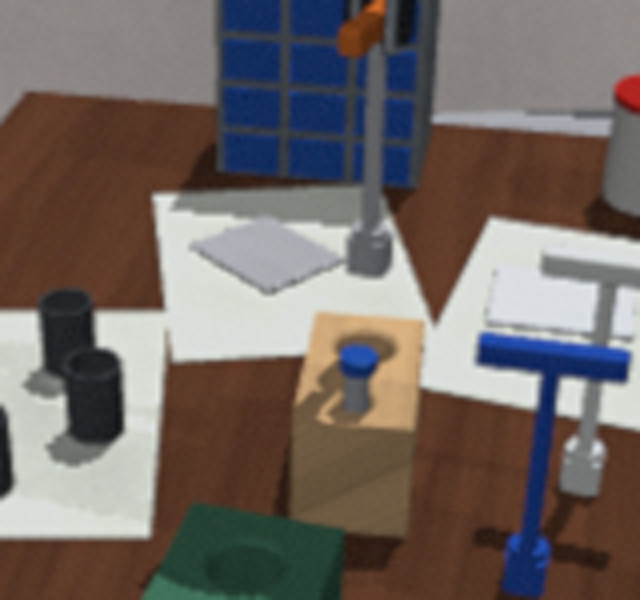

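The key hangs upright, socket at (368,250), over the stand hole at (365,345). A shift of about 2.5 mm in -y, then lower gently.

```bash
python3 -m creep '[[-1,0.6,-2.3,-15,0,0,0],[-1,0,0,-25,0,0,0],[-1,0,0,-13,0,0,0],[-1,0,0,0,0,0,0]]' >/dev/null; python3 st.py
python3 -m creep '[[-1,0,0,-7,0,0,0],[-1,0,0,-7,0,0,0],[-1,0,0,0,0,0,0]]' >/dev/null; python3 st.py
python3 -m creep '[[-1,0,0,-7,0,0,0],[-1,0,0,-8,0,0,0],[-1,0,0,0,0,0,0]]' >/dev/null; python3 st.py
```

```text
ST t23.32 [ 0.516  -0.1974  0.2581] yaw 1.294 F [ 0.4 -0.6 -2.3] T [-0.014  0.031 -0.018] q7 -0.08
ST t23.70 [ 0.5163 -0.1979  0.2449] yaw 1.294 F [ 0.3  0.2 -2.6] T [ 0.01   0.036 -0.033] q7 -0.09
ST t24.07 [ 0.516  -0.1978  0.2294] yaw 1.294 F [ 0.3 -0.3 -2.3] T [-0.002 -0.02  -0.022] q7 -0.09
```

Rim at about 73 mm, below the stand's 90 mm top, with no contact: it is in the hole. Lowering on.

```bash
python3 -m creep '[[-1,0.5,1,-15,0,0,0],[-1,0,0,-15,0,0,0],[-1,0,0,0,0,0,0]]' >/dev/null; python3 st.py
python3 -m creep '[[-1,0,0,-15,0,0,0],[-1,0,0,-10,0,0,0],[-1,0,0,-4,0,0,0],[-1,0,0,0,0,0,0]]' >/dev/null; python3 st.py
python3 -m creep '[[-1,0,0,-2,0,0,0],[-1,0,0,0,0,0,0]]' >/dev/null; python3 st.py
```

```text
ST t24.45 [ 0.5159 -0.1966  0.1984] yaw 1.294 F [ 0.6  0.1 -2. ] T [ 0.038  0.049 -0.004] q7 -0.10
ST t24.95 [ 0.517  -0.1969  0.1711] yaw 1.294 F [-0.7  0.9 -1.9] T [-0.052 -0.013  0.009] q7 -0.11
ST t25.20 [ 0.5172 -0.197   0.1696] yaw 1.294 F [-0.7 -0.5 -2.1] T [ 0.078 -0.003  0.012] q7 -0.11
```

```bash
python3 -m creep '[[-1,0,0,-1.5,0,0,0],[-1,0,0,0,0,0,0]]' >/dev/null; python3 st.py
python3 -m creep '[[-1,0,0,-1.2,0,0,0],[-1,0,0,0,0,0,0]]' >/dev/null; python3 st.py
```

```text
ST t25.45 [ 0.5171 -0.1969  0.1679] yaw 1.294 F [ 0.3 -0.1 -2.7] T [ 0.008 -0.009  0.02 ] q7 -0.11
ST t25.70 [ 0.5173 -0.197   0.1668] yaw 1.294 F [-0.3 -0.4 -0.9] T [-0.    0.04 -0.04] q7 -0.11
```

```bash
python3 -m creep '[[-1,0,0,-0.5,0,0,0],[-0.5,0,0,0,0,0,0],[-0.2,0,0,0,0,0,0],[0.2,0,0,0,0,0,0],[0.6,0,0,0,0,0,0]]' ; python3 st.py
python3 -m creep '[[0.6,0,0,0,0,0,0],[0.6,0,0,15,0,0,0],[0.6,0,0,30,0,0,0],[0.6,0,0,35,0,0,0],[0.6,0,0,35,0,0,0]]'; python3 -m creep '[[0.6,0,0,30,0,0,0],[0.6,-10,-40,0,0,0,0],[0.6,-20,-55,0,0,0,0],[0.6,-20,-55,0,0,0,0],[0.6,0,0,0,0,0,0]]'
python3 bolt.py
python3 - <<'E'
from h import *
r,d=read_camera("side");P=cloud("side",d);hsv=cv2.cvtColor(r,cv2.COLOR_RGB2HSV).astype(int)
m=(hsv[...,0]<14)&(hsv[...,1]>180)&(hsv[...,2]>100)&(abs(P[...,0]-.517)<.07)&(abs(P[...,1]+.196)<.07)&(P[...,2]>.15)
p=P[m];print(p.mean(0),p[:,2].max())
cv2.imwrite("pics/s5.png",cv2.resize(r[90:290,180:400,::-1],(660,600),interpolation=cv2.INTER_CUBIC))
E
```

```text
t: 26.32
eef_pos: [0.5171, -0.1969, 0.1662]
tool_rot: [-0.0, 0.798, 0.603, 0.0]
contact_force: [0.5, -0.1, 0.5]
gripper_width: 0.788
grasp_force: 0.0
ST t26.32 [ 0.5171 -0.1969  0.1662] yaw 1.294 F [ 0.5 -0.1  0.5] T [ 0.011 -0.031  0.015] q7 -0.11
t: 26.95
eef_pos: [0.5172, -0.1969, 0.2835]
tool_rot: [0.0, 0.798, 0.603, 0.0]
contact_force: [-0.3, 0.2, -0.4]
gripper_width: 0.802
grasp_force: 0.0
t: 27.58
eef_pos: [0.4639, -0.3526, 0.3122]
tool_rot: [0.001, 0.801, 0.599, -0.001]
contact_force: [-0.0, 0.5, -0.4]
gripper_width: 0.8
grasp_force: 0.0
bolt px 129 y max mm [62.9 70.2] z 0.109
[ 0.51452017 -0.1895421   0.19230128] 0.19493945816444708
```

View pics/s5.png

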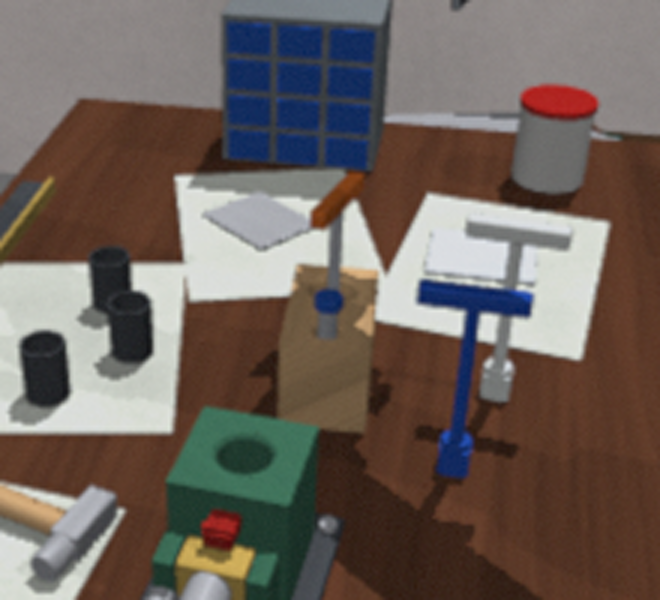

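The key stands fully down in the stand with its bar at (338,200) and its top at z = 0.193. The red bolt at (222,528) is out over the brass block, and the gripper is clear.

```bash
python3 -m creep '[[0.6,0,0,0,0,0,0],[0.6,0,0,0,0,0,0]]' >/dev/null; python3 -c "
from station import *
print(hand_in())"
```

```text
the job is handed in; nothing more can be done
None
```

The lock bolt is out about 19.6 mm of its 20 mm by camera, the orange key is back standing fully down in its hole in the stand and released, and I handed the job in at about 28 s of the 67 s; no verdict was returned.

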